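# Press the lid onto a storage jar with the pedal press

### The arm

A 6-joint arm with a two-finger parallel gripper is mounted at the origin on the work surface. World frame = base frame: x ahead of the robot, y to its left, z up, the work surface at z = 0. Lengths are in m, angles in degrees, forces in N, time in s.
With the tool pointing down it reaches from about 0.4 to 0.825 m from the base axis. Payload 7 kg.
Tool frame: the origin (TCP) lies midway between the tips of the shut fingers; the grasp point (between the pads) lies r.grip_depth behind it (r.grip_depth is the distance from the TCP to the grasp point, in m); z points along the fingers, y is the direction in which the jaws open and shut (so a half turn about z gives the same grasp; the last joint's range is limited). The gripper opens to 88 mm and grips with 3 to 60 N. Pads are 19 mm wide; open, the fingers measure 130 mm over their backs; the gripper's body (78 mm by 193 mm) begins 47 mm behind the grasp point.
Start: joints at [-59.124, 20.546, 0.682, 0, -70.136, -16.507], TCP at [0.167, -0.654, 0.227] pointing down, gripper open.
Joint ranges: [-176.03, 176.03], [-82.01, 121.73], [-58.28, 71.71], [-173.87, 95.51], [-174.79, -0.11], [-173.66, 173.66]. Speed limits (degrees/s): [136.94, 136.94, 172.46, 180, 180, 180].

### API

Orientations are given as [roll, pitch, yaw] about the fixed x, y, z axes, in that order (R = Rz(yaw) Ry(pitch) Rx(roll)).
In Python, from plant import r, imaging, close_job gives the robot as it stands.
- The arm moves only by the tool step_arm, never from a script. Its argument "commands" is a list of rows, each a list of 2 entries, a list of its own where there are three numbers: the shift along the tool's x, y, z in mm, then the turn about the tool's z in degrees. In form: [[[x, y, z], twist], ...]. A call has 1 to 20 rows; each row shifts and turns the commanded pose from where the row before left it, along the tool's axes as they then stand; what a row does not reach is not made up. A row lasts 1/8 s, in which the tool goes at most 62.5 mm and 10.7 degrees, less where a joint would pass 70% of its speed; a pose out of reach is approached as far as the arm can. A call with a gripper value outside its range is refused whole. "gripper" is the closure, from 0 (fully open) to 1 (shut), set as the call begins (left out, the last holds). The fingers move at their own pace and stop on an object; "grip_force" is the grip in N (left out, the last holds). Time passes only in rows, so rows that do not move let the fingers close. It gives the time, the measured TCP pose, the force and the opening at its end, in the units of the state.
- r.get_state(): the state, without advancing time (a new reading comes with each control period).
- imaging.capture(name): name is "side" or "top"; returns a dict with "img" (420x560x3 uint8, red, green, blue), "z_map" (420x560 float32, m along the optical axis (not along the pixel's ray), 0 where there is no reading), "vfov" (degrees; the focal length in pixels is half the picture's height over the tangent of half this angle, whatever the lens; pixels are square), "cx", "cy" (the principal point, pixels), "extrinsics" (4x4, takes a point from camera to world coordinates). Camera axes: x right, y down, z forward; pixel columns grow to the right and rows downward; lengths in m; the calibration is good to about 2 mm. A picture is of the moment at which its call begins.
- close_job(): hands the job in, once; it reports no verdict.
The state is a dict: "time_s": time; "joints": joint angles; "qd": joint speeds; "joint_torque": joint torques, N m; "tcp_pos": TCP position; "eef_rot": TCP orientation; "contact_force": force on the tool from outside, world axes, zero at the start; "moment": the same for the moment, N m; "gripper_width": finger opening in m.
Only numpy, scipy, OpenCV 4.12 (cv2) and the standard library are available. Lean on these libraries where they do the work, as an engineer would, in place of code of your own. Each camera call takes 0.05 s, during which the arm holds its last target.

### The job

The red lid of the blue jar is only resting on it: stand the jar upright in the round cradle of the lid press, let go of it, and push the loading slide fully home under the ram by its yellow knob. Then press the red pedal right down to its stop for a moment, so that the press (not your hand) drives the lid down, and let the pedal spring back up; leave the closed jar in the cradle under the ram. Do not tip the jar or disturb the other things on the worktop.

Things in the scene. Friction and masses are not known exactly. Their poses are not given: they have to be found in the camera images.
- jar: blue ceramic jar with red lid, 0.28 kg, loose. Pot 60 mm in diameter, straight-sided from its underside up to 48 mm; cork-coloured neck; red lid 55 mm in diameter whose top is 74 mm above the underside while the lid is up, 68 mm when pressed home. Grip it by the pot, not the lid. Origin: centre of its underside, z up
- jar_lid (a joint): how far the red lid has been pressed down onto the jar, m: 0 resting up; about 0.006 after a full stroke of the press (0.007 is the most possible). It moves stiffly (about 12 N) and stays where it is pushed
- lid_top (a point): centre of the top of the red lid
- press: lid press, fixed: grey base plate 340 x 300 x 12 mm (local x -220..120, y -195..105) and green arch (posts at y +-68, 40 x 18 mm, opening 118 mm wide; beam at 150 to 180 mm height; ram crosshead above it to 227 mm, thin upright link rod at x 0, y -140). Origin on the worktop under the ram; x: the way the slide goes home, away from the robot; y left, z up
- slide (a joint): loading slide on rails along the press's x axis, m: 0 fully out (cradle 120 mm in front of the ram axis), 0.120 fully home against its stop with the cradle under the ram; stays where it is left (2 N friction)
- cradle (a point): centre of the floor on which the jar stands in the black cradle of the slide (22 mm above the worktop); the cradle's rim is 68 mm in inner and 76 mm in outer diameter and 10 mm high
- slide_knob (a point): centre of the top of the slide's upright yellow knob, a cylinder 14 mm in diameter and 40 mm tall, its top 60 mm above the worktop, 85 mm in front of the cradle centre
- ram_face (a point): centre of the underside of the black ram foot (50 mm in diameter, 14 mm thick), 110 mm above the worktop when up; the pedal drives it down 20 mm
- pedal (a joint): red pedal at the right of the press, rad: 0 up (spring return), 0.25 down on its stop. Takes roughly 4 to 16 N on the pad
- pedal_pad (a point): centre of the top of the red pedal pad, 66 mm (along the press's x) by 52 mm wide. The pedal hinges about a y axis at local x 80, y -140, z 34 mm of the press, 200 mm behind the pad; the pad's top is about 95 mm above the worktop when up and 46 mm when down, where it is level
- spare_jar: the other jar: white pot, black lid already down, 60 mm in diameter, 68 mm tall, loose; origin: centre of its underside
- tumbler: black drinking tumbler with grey lid, 72 mm across at the top, 122 mm tall, loose; origin: centre of its underside
- mug: white mug, 80 mm across, 90 mm tall, loose; origin: centre of its underside
- bowl: terracotta bowl, 130 mm across, 55 mm tall, loose; origin: centre of its underside
- soap_bottle: amber pump soap bottle, 64 mm across, 177 mm tall, loose; origin: centre of its underside
- spoon: wooden spoon lying on the worktop, loose; origin in its handle line
Things that resemble listed ones, but are neither listed nor needed, are in the scene too. Several things look just like the jar: the one meant starts farthest to the robot's left.

How it is judged (in metres and radians):
On the way, in this order (a step that is already met when the one before it is completed fails the run):
1. the jar stands in the cradle, let go, its lid still up (horizontal distance between jar and cradle below 0.007 m and z of jar in the frame of cradle below 0.004 m and angle between jar's own z axis and vertical below 0.08 rad and contact force between the fingers and jar below 0.1 N and value of joint jar_lid below 0.002 m and value of joint slide below 0.1 m), for 0.2 s.
2. the slide is home under the ram with the jar standing in the cradle, lid still up (horizontal distance between jar and cradle below 0.007 m and z of jar in the frame of cradle below 0.004 m and angle between jar's own z axis and vertical below 0.08 rad and value of joint slide above 0.116 m and value of joint jar_lid below 0.002 m), for 0.2 s.
3. the pedal is held down on its stop and the lid is pressed on (horizontal distance between jar and cradle below 0.007 m and z of jar in the frame of cradle below 0.004 m and angle between jar's own z axis and vertical below 0.08 rad and value of joint slide above 0.115 m and value of joint pedal above 0.238 rad and value of joint jar_lid above 0.0045 m), for 0.2 s.
At the end, for the whole second after the job is handed in: the lid is pressed down at least 4.5 mm; the jar stands at rest in the cradle (within 7 mm of its centre, within 4 mm of its floor, upright within 0.08 rad); the slide is home (at least 115 mm of 120); the pedal is back up (below 0.03 rad) (horizontal distance between jar and cradle below 0.007 m and z of jar in the frame of cradle below 0.004 m and angle between jar's own z axis and vertical below 0.08 rad and value of joint jar_lid above 0.0045 m and value of joint slide above 0.115 m and value of joint pedal below 0.03 rad and linear speed of jar below 0.02 m/s); the robot touches nothing.
It fails at once if the jar is tipped by more than 0.6 rad (angle between jar's own z axis and vertical above 0.6 rad).
It fails at once if another thing (spare jar, tumbler, mug, bowl, soap bottle, spoon) is moved by more than 30 mm (distance of any of spare_jar, tumbler, mug, bowl, soap_bottle, spoon from where it was at the start of the episode above 0.03 m).
It also fails if it takes over 64 s, if anything falls off the work surface, if the arm or the gripper's body presses on something with over 40 N, if the wrist force passes 120 N, or if a joint passes its speed limit or range.

## Working session

There is one attempt and no reset: what is moved stays moved. The work goes in short steps, Python scripts to look and compute and a tool call to move; the robot and the scene stay as the last step left them, time stands still between calls to the robot, and variables do not carry over. Pictures are saved under pics/ and viewed, and the job is handed in when it is done.

Besides the shell and the picture viewer there is one more tool, called after "Request:" as a command line: name --argument value ..., lists and objects as JSON in quotes. step_arm: Moves the arm, as the interface text tells. Its arguments: {"type":"object","properties":{"commands":{"type":"array","items":{"type":"array"}},"gripper":{"type":"number"},"grip_force":{"type":"number"}},"required":["commands"]}

```bash
mkdir -p pics; ls; python3 - <<'E'
from plant import r, imaging
import cv2,numpy as np
print(r.get_state(), r.grip_depth)
for n in("side","top"):
    c=imaging.capture(n); cv2.imwrite(f"pics/{n}0.png",c["img"][:,:,::-1]); np.savez(f"{n}0.npz",**c)
    print(n,c["vfov"],c["cx"],c["cy"],c["extrinsics"].round(3).tolist())
E
```

```text
pics
{'time_s': 0.0, 'joints': array([-5.91246605e+01,  2.05916653e+01,  6.34765286e-01, -1.94164944e-02,
       -7.01354010e+01, -1.65064055e+01]), 'qd': array([-0.04527454,  0.03046056,  0.01876331,  0.02499898,  0.04393998,
       -0.01544776]), 'joint_torque': array([ 1.90600549e-03, -5.82723534e+01,  2.93068510e+01,  6.99744433e+00,
        7.15629256e-03, -2.54959814e-04]), 'tcp_pos': array([ 0.1673604 , -0.65343128,  0.22562983]), 'eef_rot': array([ 1.79906316e+02, -8.72672091e-03, -1.65637671e+02]), 'contact_force': array([ 0.12251733, -0.29909051,  0.60332568]), 'moment': array([-0.00614579,  0.02218027,  0.0043079 ]), 'gripper_width': 0.08763069483839533} 0.0188
side 55.90991563941024 286.12294459173756 208.54234747091445 [[-0.966, -0.131, 0.224, 0.332], [-0.258, 0.566, -0.783, 0.837], [-0.024, -0.814, -0.58, 0.714], [0.0, 0.0, 0.0, 1.0]]
top 46.61879868235191 270.89474456685736 219.88024805225828 [[0.027, -0.998, 0.057, 0.503], [-1.0, -0.027, 0.001, 0.02], [0.0, -0.057, -0.998, 1.51], [0.0, 0.0, 0.0, 1.0]]
```

View pics/top0.png

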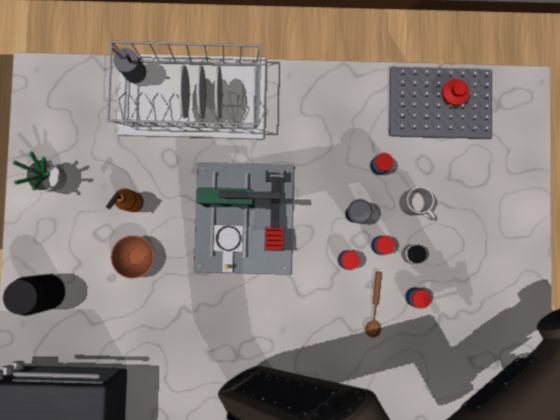

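View pics/side0.png

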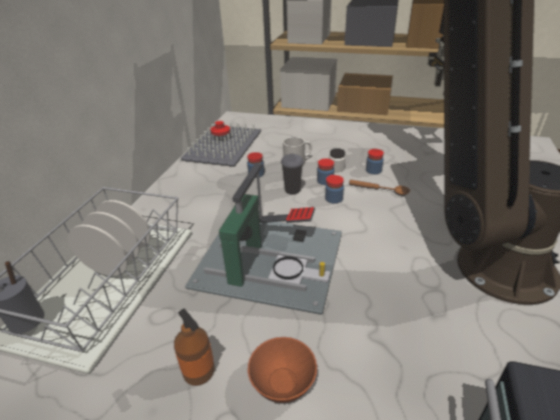

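Top view: four red-lidded blue jars stand at (350,260), (384,245), (384,163) and (420,298). Columns grow toward −y, so the jar at (350,260) is farthest to the robot's left and is the one meant. The cradle ring is at (229,238), the knob at (229,267) and the red pedal at (274,239). Next I'll enlarge and measure these.

```bash
cat > h.py <<'E'
import numpy as np,cv2
def load(n): return dict(np.load(n))
def f(c): return 210/np.tan(np.radians(float(c["vfov"]))/2)
def plane(c,u,v,z):
    E=c["extrinsics"]; d=E[:3,:3]@np.array([(u-c["cx"])/f(c),(v-c["cy"])/f(c),1.]); o=E[:3,3]
    return o+d*(z-o[2])/d[2]
def cloud(c):
    v,u=np.mgrid[:420,:560]; z=c["z_map"]; p=np.stack([(u-c["cx"])/f(c)*z,(v-c["cy"])/f(c)*z,z],-1)
    return p@c["extrinsics"][:3,:3].T+c["extrinsics"][:3,3]
def redmask(c):
    h=cv2.cvtColor(c["img"],cv2.COLOR_RGB2HSV); return ((((h[...,0]<7)|(h[...,0]>172))&(h[...,1]>180)&(h[...,2]>90))*255).astype(np.uint8)
def yelmask(c):
    h=cv2.cvtColor(c["img"],cv2.COLOR_RGB2HSV); return (((h[...,0]>17)&(h[...,0]<32)&(h[...,1]>130)&(h[...,2]>90))*255).astype(np.uint8)
def blobs(m,mn=6):
    n,l,s,ce=cv2.connectedComponentsWithStats(m); return [(i,s[i],ce[i],l==i) for i in range(1,n) if s[i][4]>=mn]
E
python3 - <<'E'
from h import *
for n in("top0.npz","side0.npz"):
    c=load(n);P=cloud(c)
    print(n)
    for nm,m,z in(("red",redmask(c),.074),("yel",yelmask(c),.06)):
        for i,s,ce,mm in blobs(m):
            q=P[mm&(c["z_map"]>0)]
            if len(q) and abs(q[:,0].mean())<1: print(nm,s,ce.round(1),"plane",plane(c,*ce,z).round(4),"cloud med",np.median(q,0).round(4),"ztop",np.percentile(q[:,2],90).round(3))
c=load("top0.npz");I=c["img"]
a=cv2.resize(I[215:285,320:400],None,fx=6,fy=6,interpolation=cv2.INTER_CUBIC)
b=cv2.resize(I[155:280,185:305],None,fx=5,fy=5,interpolation=cv2.INTER_CUBIC)[:, :]
cv2.imwrite("pics/jar.png",a[...,::-1]);cv2.imwrite("pics/press.png",cv2.resize(b,None,fx=.95,fy=.95)[...,::-1])
c=load("side0.npz");cv2.imwrite("pics/press_s.png",cv2.resize(c["img"][160:310,190:350],None,fx=4,fy=4)[:600,...,::-1])
E
```

```text
top0.npz
red [443  79  26  26 515] [455.5  91.8] plane [ 0.9846 -0.5215  0.074 ] cloud med [ 0.9853 -0.5227  0.0632] ztop 0.085
red [376 154  17  17 230] [383.9 161.8] plane [ 0.7673 -0.3098  0.074 ] cloud med [ 0.7672 -0.3099  0.0738] ztop 0.078
red [266 227  17  22 326] [274.1 237.9] plane [0.5325 0.0105 0.074 ] cloud med [0.5321 0.0109 0.0959] ztop 0.104
red [377 237  18  17 239] [385.1 244.7] plane [ 0.5214 -0.3166  0.074 ] cloud med [ 0.5209 -0.316   0.0738] ztop 0.078
red [342 252  18  17 240] [350.3 259.8] plane [ 0.4743 -0.215   0.074 ] cloud med [ 0.4741 -0.2144  0.0744] ztop 0.078
red [412 290  19  18 251] [420.9 298.4] plane [ 0.3674 -0.4234  0.074 ] cloud med [ 0.3678 -0.4233  0.0737] ztop 0.078
yel [225 265   4   3  11] [226.6 266.1] plane [0.4457 0.1487 0.06  ] cloud med [0.4459 0.1478 0.0609] ztop 0.063
side0.npz
red [213 127  15   6  49] [220.3 129.7] plane [ 0.9665 -0.4808  0.074 ] cloud med [ 0.9775 -0.5076  0.0601] ztop 0.064
red [370 151  12   5  42] [375.6 152.6] plane [ 0.3643 -0.4148  0.074 ] cloud med [ 0.3638 -0.4164  0.0729] ztop 0.074
red [321 161  11   4  36] [326.  162.6] plane [ 0.5177 -0.3093  0.074 ] cloud med [ 0.5182 -0.3126  0.0724] ztop 0.074
red [329 177  12   6  53] [334.3 179.4] plane [ 0.4737 -0.2097  0.074 ] cloud med [ 0.4732 -0.2103  0.0733] ztop 0.075
yel [320 262   4  13  38] [321.7 267.6] plane [0.4412 0.1668 0.06  ] cloud med [0.4427 0.1559 0.0511] ztop 0.06
```

View pics/jar.png

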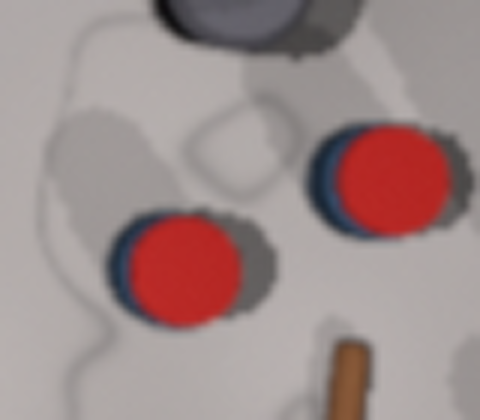

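View pics/press.png

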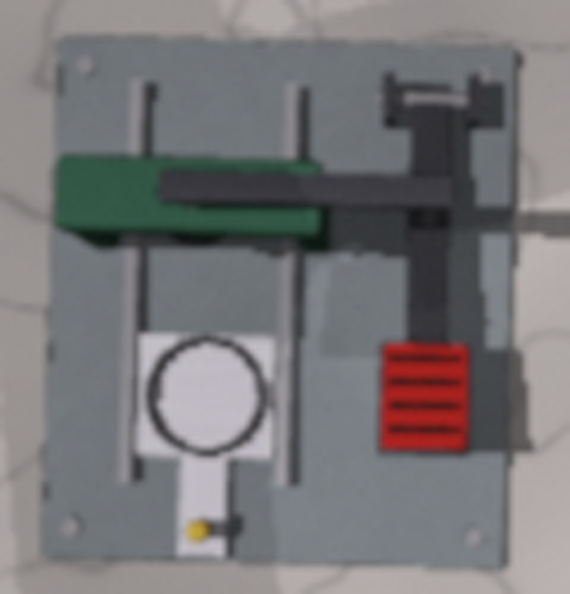

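View pics/press_s.png

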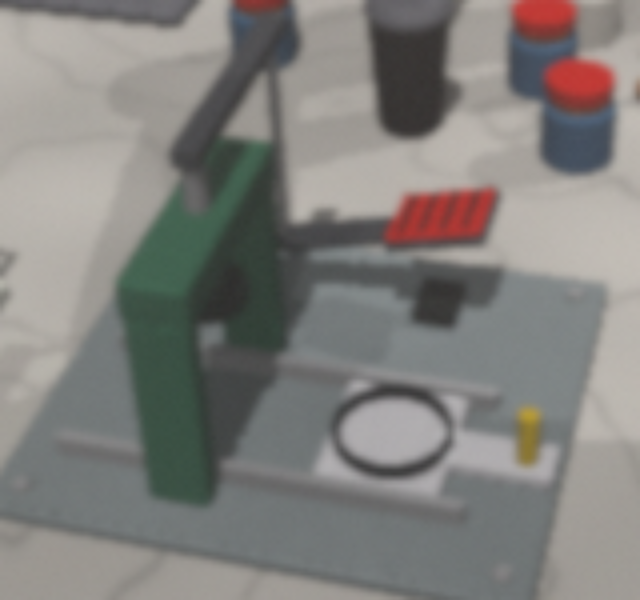

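```bash
python3 - <<'E'
from h import *
c=load("top0.npz");g=cv2.cvtColor(c["img"],cv2.COLOR_RGB2GRAY)
m=np.zeros_like(g); m[220:256,210:247]=(g[220:256,210:247]<75)*255
bb=[b for b in blobs(m,10)]; 
for i,s,ce,mm in bb:
    print("ring",s,ce)
    ys,xs=np.nonzero(mm); P=np.array([plane(c,x,y,.032) for x,y in zip(xs,ys)])
    A=np.c_[2*P[:,:2],np.ones(len(P))]; s_=np.linalg.lstsq(A,(P[:,:2]**2).sum(1),rcond=None)[0]
    print(s_[:2].round(4),"R",np.sqrt(s_[2]+s_[0]**2+s_[1]**2).round(4), "mean",P.mean(0).round(4))
P=cloud(c)
# plate corners
m=((abs(P[...,2]-.012)<.005)&(P[...,0]>.35)&(P[...,0]<.85)&(P[...,1]>-.1)&(P[...,1]<.3))
hsv=cv2.cvtColor(c["img"],cv2.COLOR_RGB2HSV); print("plate hsv",hsv[205,220],hsv[265,250],hsv[290,250])
mm=((hsv[...,0]>80)&(hsv[...,0]<125)&(hsv[...,1]>25)).astype(np.uint8)*255
mm[:, :185]=0;mm[:,305:]=0;mm[:155]=0;mm[285:]=0
cn=max(cv2.findContours(mm,0,2)[0],key=cv2.contourArea)
pts=np.array([plane(c,u,v,.012)[:2] for u,v in cn[:,0]],np.float32)
R=cv2.minAreaRect(pts);print(R, cv2.boxPoints(R).round(4).tolist())
# pedal
for i,s,ce,q in blobs(redmask(c),200):
    if 260<ce[0]<290:
        Q=P[cv2.erode(q.astype(np.uint8),np.ones((3,3)))>0]; print("pedal",Q.mean(0).round(4),Q[:,2].min(),Q[:,2].max())
        pl=np.linalg.lstsq(np.c_[Q[:,:2],np.ones(len(Q))],Q[:,2],rcond=None)[0];print(pl)
        print(plane(c,*ce,.095))
        cs=cv2.findContours(q.astype(np.uint8),0,2)[0][0];pp=np.array([plane(c,u,v,.095)[:2] for u,v in cs[:,0]],np.float32);print(cv2.minAreaRect(pp))
# rails
for i,s,ce,q in blobs(yelmask(c)): print("knob",plane(c,*ce,.06))
E
```

```text
plate hsv [108  25  51] [105  19 136] [  4  11 178]
((0.6728309392929077, 0.0820281058549881), (0.01614423468708992, 0.01236113253980875), 38.340087890625) [[0.6626999974250793, 0.08190000057220459], [0.6703000068664551, 0.0722000002861023], [0.6830000281333923, 0.08219999819993973], [0.6753000020980835, 0.09189999848604202]]
pedal [0.533  0.0087 0.096 ] 0.08591432702460566 0.11209387524329029
[-2.63684213e-01 -3.71918674e-05  2.36594695e-01]
[0.53209608 0.01059002 0.095     ]
((0.5333912968635559, 0.010809065774083138), (0.06090409308671951, 0.0464734211564064), 1.5325634479522705)
knob [0.4456842  0.14866348 0.06      ]
```

```bash
python3 - <<'E'
from h import *
c=load("top0.npz");g=cv2.cvtColor(c["img"],cv2.COLOR_RGB2GRAY)
roi=g[218:260,208:250]; print(roi[::3,::3])
for th in(100,120,140):
    m=np.zeros_like(g); m[218:255,212:246]=(g[218:255,212:246]<th)*255
    for i,s,ce,mm in blobs(m,20): print(th,"ring",s,ce)
hsv=cv2.cvtColor(c["img"],cv2.COLOR_RGB2HSV).astype(int)
mm=((hsv[...,0]>80)&(hsv[...,0]<130)&(hsv[...,1]>10)).astype(np.uint8)*255
mm[:, :185]=0;mm[:,305:]=0;mm[:155]=0;mm[285:]=0
mm=cv2.morphologyEx(mm,cv2.MORPH_OPEN,np.ones((3,3)))
cn=max(cv2.findContours(mm,0,2)[0],key=cv2.contourArea)
pts=np.array([plane(c,u,v,.012)[:2] for u,v in cn[:,0]],np.float32)
R=cv2.minAreaRect(pts);print(R, cv2.boxPoints(R).round(4).tolist())
cv2.imwrite("pics/mm.png",mm)
# left edge fit
L=[(mm[v].nonzero()[0][0],v) for v in range(175,265)]
Pl=np.array([plane(c,u,v,.012)[:2] for u,v in L]); print("left edge slope dy/dx",np.polyfit(Pl[:,0],Pl[:,1],1))
B=[(u,mm[:,u].nonzero()[0][-1]) for u in range(205,285)]
Pb=np.array([plane(c,u,v,.012)[:2] for u,v in B]); print("front edge dx/dy",np.polyfit(Pb[:,1],Pb[:,0],1))
Rr=[(mm[v].nonzero()[0][-1],v) for v in range(175,265)]
Pl=np.array([plane(c,u,v,.012)[:2] for u,v in Rr]); print("right",np.polyfit(Pl[:,0],Pl[:,1],1))
E
```

```text
[[117 130  66 115 115 116 115 115 114 113 112 113 129  68]
 [116 130  65 115 115 115 115 113 112 112 112 114 128  74]
 [116 133  76 120 122 117 115 113 115 115 115 114 130  70]
 [116 133 156 192 184  80  91 136  74 136 188 186 136  76]
 [117 134 154 170  73 183 188 187 187 155 127 190 143  77]
 [117 137 156  88 175 189 188 189 188 187 115 185 143  77]
 [118 135 150  68 186 189 188 188 188 187 154 110 151  77]
 [116 139 151  80 189 189 189 189 188 187 168 102 151  74]
 [117 139 160  59 186 190 189 190 190 190 117 158 151  74]
 [118 139 174 139 121 187 187 187 187 166  84 185 153  75]
 [116 140 176 190 140  83 175 182 134  92 177 188 152  74]
 [116 140  89 134 142 173 166 152 164 143 154 156 153  75]
 [117 141  60 114 115 175 190 188 151 112 113 115 154  74]
 [117 119 113 116 114 174 190 188 141 111 113 122 139 110]]
100 ring [214 218   3   7  20] [214.95 220.85]
100 ring [216 225  25  26 100] [226.68 237.15]
120 ring [212 218  32  33 372] [227.1827957  227.99193548]
120 ring [212 249  10   6  36] [215.69444444 252.52777778]
120 ring [233 252   9   3  23] [236.56521739 253.17391304]
140 ring [212 218  34  37 555] [226.63603604 230.99459459]
140 ring [245 230   1  25  25] [245. 242.]
140 ring [233 250  11   5  33] [237.6969697  252.78787879]
((0.5931829214096069, 0.1052396148443222), (0.3358624279499054, 0.296428382396698), 0.046896714717149734) [[0.4250999987125397, 0.2533000111579895], [0.4253999888896942, -0.04309999942779541], [0.7612000107765198, -0.04280000180006027], [0.7609999775886536, 0.25360000133514404]]
left edge slope dy/dx [-0.2476691   0.37491031]
front edge dx/dy [0.2062154  0.42501698]
right [-0.00036409 -0.04088167]
```

View pics/mm.png

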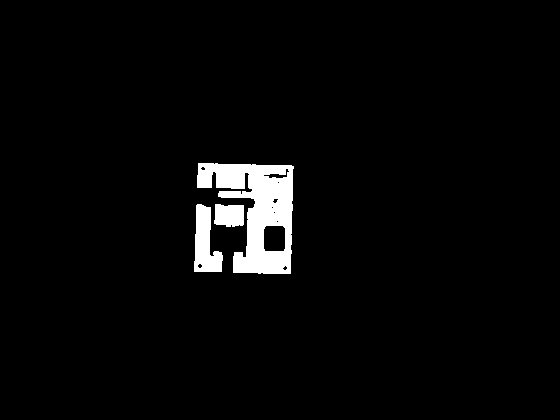

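```bash
python3 - <<'E'
from h import *
from scipy.optimize import least_squares
from scipy.ndimage import map_coordinates
def ring(c,cu,cv,rr,name):
    g=cv2.cvtColor(c["img"],cv2.COLOR_RGB2GRAY).astype(float)
    w0=plane(c,cu,cv,.032)
    E=np.linalg.inv(c["extrinsics"]); pts=[]
    for a in np.arange(0,360,4):
        rs=np.linspace(.026,.045,60); W=np.c_[w0[0]+rs*np.cos(np.radians(a)),w0[1]+rs*np.sin(np.radians(a)),0*rs+.032]
        q=W@E[:3,:3].T+E[:3,3]; u=q[:,0]/q[:,2]*f(c)+c["cx"]; v=q[:,1]/q[:,2]*f(c)+c["cy"]
        p=map_coordinates(g,[v,u],order=1); k=p.argmin()
        if p[k]<110: pts.append(W[k,:2])
    pts=np.array(pts)
    s=least_squares(lambda x:np.hypot(*(pts-x[:2]).T)-x[2],[w0[0],w0[1],.036],loss="soft_l1",f_scale=.001)
    print(name,len(pts),w0.round(4),s.x.round(4),"rms",np.std(s.fun).round(4))
ring(load("top0.npz"),228.3,238,0,"top")
ring(load("side0.npz"),289,267.5,0,"side")
c=load("top0.npz")
hsv=cv2.cvtColor(c["img"],cv2.COLOR_RGB2HSV).astype(int)
print(hsv[262:272,222:236,1])
P=cloud(c); print((P[262:272,224:232,2]*1000).round(),(P[266,226]).round(4))
# green beam
gm=((hsv[...,0]>60)&(hsv[...,0]<90)&(hsv[...,1]>80)).astype(np.uint8)*255; gm[:, :190]=0;gm[:,310:]=0;gm[:180]=0;gm[212:]=0
q=P[(gm>0)&(P[...,2]>.17)]; print("beam",q.min(0),q.max(0))
t=q[:,1];print([ (np.median(q[(t>a)&(t<a+.02),0]).round(4)) for a in np.arange(.08,.22,.02)])
E
```

```text
top 89 [0.5295 0.1488 0.032 ] [0.5297 0.1491 0.0356] rms 0.0008
side 87 [0.5238 0.1567 0.032 ] [0.5275 0.156  0.0355] rms 0.0008
[[ 10  10   9  10  10   9  11  12  11  11  11  12  21  18]
 [ 11  10   8   8   8   7   8  11  11  10  11  12  19  19]
 [ 10   8   6  35  51  49  21   7  11  11  11  17  17  19]
 [ 10   6  45 115 149 159 135  44   8  10  10  12  22  20]
 [  8   6  79 154 175 178 174  79   9  11  14  17  22  26]
 [ 10   6  73 151 173 170 136  36   8  13  10  17  20  20]
 [ 10   7  32  97 128 101  33   8  11  10  11  15  18  21]
 [  9   8   7  22  28  16   7   9  11  11  12  14  20  19]
 [ 11   8   9   9   8   9   9  12   9  11  11  17  18  17]
 [ 10   9   9  10  10   9  10  10  12  11  11  13  18  19]]
[[  16.   20.   21.   21.   22.   26.   18.   20.]
 [  25.   19.   22.   26.   30.   24.   24.   25.]
 [  22.   66.   57.   58.   27.   22.   20.   26.]
 [  61.   59.   63.   59.   51.   28.   26.   27.]
 [  62.   63.   61.   63.   55.   18.   24.   24.]
 [  62.   64.   56.   62.   45.   25.   18.   21.]
 [  24.   59.   58.   27.   23.   23.   24.   22.]
 [  24.   23.   25.   21.   25.   26.   21. 1510.]
 [  20.   23.   19.   20.   22.   17.   17.   21.]
 [  24.   25.   26.   26.   22.   28.   20.   25.]] [0.4459 0.1505 0.0609]
beam [0.62161121 0.07677873 0.17044069] [0.66312301 0.22593446 0.23176844]
[np.float64(0.6323), np.float64(0.633), np.float64(0.6315), np.float64(0.6311), np.float64(0.6381), np.float64(0.6421), np.float64(0.6424), np.float64(0.6423)]
```

Top and side views agree on the cradle relative to the jar within 2 mm, at about (+0.055, +0.364). The slide starts about 6 mm in. I'll move above the jar with the jaws along y.

Request:
step_arm --commands '[[[0,0,0],7.2],[[0,0,0],7.2],[[-17,24.5,0],0],[[-17,24.5,0],0],[[-17,24.5,0],0],[[-17,24.5,0],0],[[-17,24.5,0],0],[[-17,24.5,0],0],[[-17,24.5,0],0],[[-17,24.5,0],0],[[-17,24.5,0],0],[[-17,24.5,0],0],[[-17,24.5,0],0],[[-17,24.5,0],0],[[-17,24.5,0],0],[[-17,24.5,0],0],[[-17,24.5,0],0],[[-17,24.5,0],0],[[-17,24.5,0],0],[[-17,24.5,0],0]]' --gripper 0 --grip_force 15

```text
time_s: 2.6
tcp_pos: [0.474, -0.2121, 0.2263]
eef_rot: [180.0, -0.0, 180.0]
contact_force: [0.1, 1.6, -0.1]
gripper_width: 0.0878
```

Request:
step_arm --commands '[[[0,0,0],0],[[0,0,20],0],[[0,0,20],0],[[0,0,20],0],[[0,0,0],0],[[0,0,0],0]]'

```text
time_s: 3.35
tcp_pos: [0.4739, -0.2134, 0.1672]
eef_rot: [-180.0, 0.0, 180.0]
contact_force: [0.7, -0.4, -0.5]
gripper_width: 0.0878
```

```bash
python3 - <<'E'
from plant import r, imaging
import cv2,numpy as np
s=r.get_state();print(s["tcp_pos"],s["eef_rot"],s["contact_force"],s["joints"].round(1))
for n in("side","top"):
    c=imaging.capture(n); np.savez(f"{n}1.npz",**c)
    I=c["img"][100:260,220:420] if n=="side" else c["img"][180:340,250:450]
    cv2.imwrite(f"pics/{n}1.png",cv2.resize(I,None,fx=3.5,fy=3.5,interpolation=cv2.INTER_CUBIC)[...,::-1])
E
```

```text
[ 0.47388668 -0.21344847  0.16722702] [-1.79980147e+02  2.40795681e-02  1.79959118e+02] [ 0.7139655  -0.35401631 -0.46723748] [ -2.6   8.7 -23.6   0.  -57.6 -87.5]
```

View pics/side1.png

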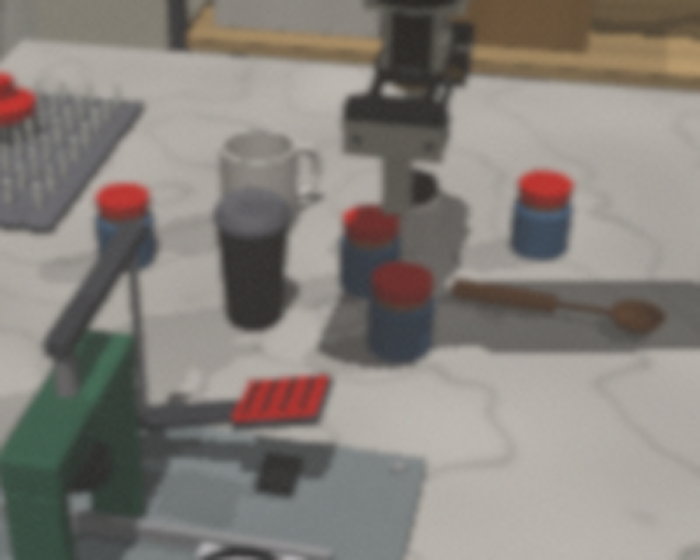

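View pics/top1.png

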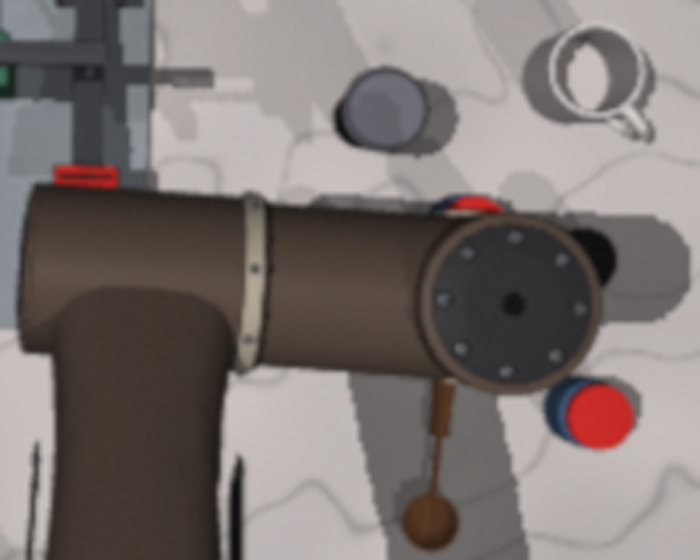

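```bash
python3 - <<'E'
from h import *
c=load("side1.npz");E=np.linalg.inv(c["extrinsics"])
def pr(w): q=E[:3,:3]@np.array(w)+E[:3,3]; return (q[:2]/q[2]*f(c)+[float(c["cx"]),float(c["cy"])])
for w in([.474,-.2134+.044,.167],[.474,-.2134+.065,.167],[.4645,-.17,.167],[.4835,-.17,.167]):
    p=pr(w);print(p,((p-[220,100])*3.5).round())
P=cloud(c)
# finger pixels: rows crop 155..205, col 375..430
v0,v1,u0,u1=100+int(150/3.5),100+int(205/3.5),220+int(370/3.5),220+int(430/3.5)
Q=P[v0:v1,u0:u1].reshape(-1,3);Q=Q[(Q[:,2]>.15)&(Q[:,1]>-.3)];print(len(Q),Q.min(0),Q.max(0),np.median(Q,0))
E
```

```text
[333.41188675 158.75232417] [397. 206.]
[332.19440363 162.21734176] [393. 218.]
[336.73098484 158.99382533] [409. 206.]
[330.17356536 158.31702784] [386. 204.]
168 [ 0.33222207 -0.16156944  0.17885143] [0.49267312 0.83745815 0.71407123] [ 0.47096046 -0.14847541  0.21340969]
```

The finger in the side view sits where predicted, so the calibration holds. The side-view y bias comes from the visible walls. I'm descending to the pot now.

Request:
step_arm --commands '[[[0,-1,20],0],[[0,0,20],0],[[0,0,20],0],[[0,0,20],0],[[0,0,20],0],[[0,0,20],0],[[0,0,15],0],[[0,0,10],0],[[0,0,4],0],[[0,0,0],0],[[0,0,0],0]]'

```text
time_s: 4.82
tcp_pos: [0.4741, -0.2141, 0.0181]
eef_rot: [-180.0, 0.1, 180.0]
contact_force: [-1.1, -0.7, -0.3]
gripper_width: 0.088
```

Request:
step_arm --commands '[[[0,0,0],0],[[0,0,0],0],[[0,0,0],0],[[0,0,0],0],[[0,0,0],0],[[0,0,0],0]]' --gripper 1 --grip_force 15

```text
time_s: 5.58
tcp_pos: [0.4738, -0.2141, 0.0177]
eef_rot: [-180.0, 0.0, 180.0]
contact_force: [-0.7, -0.6, 2.4]
gripper_width: 0.0594
```

Request:
step_arm --commands '[[[0,0,-5],0],[[0,0,-10],0],[[0,0,-20],0],[[0,0,-25],0],[[0,0,-25],0],[[0,0,-25],0],[[0,0,-15],0],[[0,0,-5],0],[[0,0,0],0]]'

```text
time_s: 6.7
tcp_pos: [0.4735, -0.2139, 0.1473]
eef_rot: [180.0, -0.0, 180.0]
contact_force: [0.3, -0.1, -2.6]
gripper_width: 0.0597
```

Request:
step_arm --commands '[[[-1,7,0],0],[[-2,14,0],0],[[-3,21,0],0],[[-4,25,0],0],[[-4,25,0],0],[[-4,25,0],0],[[-4,25,0],0],[[-4,25,0],0],[[-4,25,0],0],[[-4,25,0],0],[[-4,25,0],0],[[-4,25,0],0],[[-4,25,0],0],[[-3,25,0],0],[[-3,25,0],0],[[-2,14,0],0],[[-1,7,0],0],[[0,0,0],0],[[0,0,0],0]]'

```text
time_s: 9.07
tcp_pos: [0.5287, 0.1483, 0.1475]
eef_rot: [-180.0, -0.0, 179.9]
contact_force: [-0.1, 0.1, -0.8]
gripper_width: 0.0595
```

```bash
python3 - <<'E'
from plant import r, imaging
import cv2,numpy as np
s=r.get_state();print(s["tcp_pos"],s["contact_force"],s["gripper_width"])
c=imaging.capture("side"); np.savez("side2.npz",**c)
I=c["img"][150:320,190:370]
cv2.imwrite("pics/side2.png",cv2.resize(I,None,fx=3.5,fy=3.5,interpolation=cv2.INTER_CUBIC)[...,::-1])
E
```

```text
[0.52871202 0.1483396  0.14750401] [-0.08756555  0.06048513 -0.84862769] 0.05948953528275272
```

View pics/side2.png

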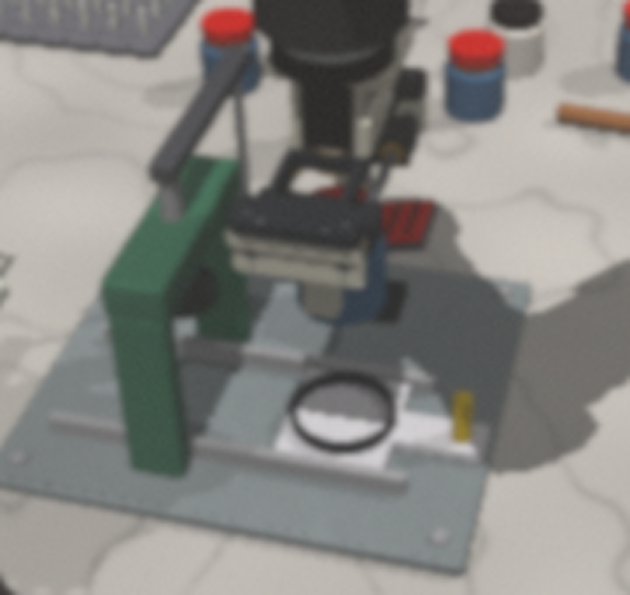

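```bash
python3 - <<'E'
from h import *
c=load("side2.npz");E=np.linalg.inv(c["extrinsics"])
def pr(w): q=E[:3,:3]@np.array(w)+E[:3,3]; return ((q[:2]/q[2]*f(c)+[float(c["cx"]),float(c["cy"])]))
for jx in(.5287,.5237,.5187,.5087):
    a=np.radians(np.arange(0,360,5)); 
    for z in(.1295,.1775):
        q=np.array([pr([jx+.03*np.cos(t),.1483+.03*np.sin(t),z]) for t in a]); q=(q-[190,150])*3.5
        print(jx,z,"u",q[:,0].min().round(),q[:,0].max().round(),"v",q[:,1].min().round(),q[:,1].max().round())
for x in(.5192,.5382): print("finger",((pr([x,.1483+.035,.1475])-[190,150])*3.5).round(), ((pr([x,.1483+.055,.1475])-[190,150])*3.5).round())
cv2.imwrite("pics/side2b.png",cv2.resize(c["img"][200:250,250:310],None,fx=10,fy=10,interpolation=cv2.INTER_CUBIC)[...,::-1])
E
```

```text
0.5287 0.1295 u 295.0 385.0 v 267.0 324.0
0.5287 0.1775 u 292.0 384.0 v 210.0 266.0
0.5237 0.1295 u 302.0 392.0 v 268.0 325.0
0.5237 0.1775 u 299.0 392.0 v 211.0 267.0
0.5187 0.1295 u 309.0 399.0 v 269.0 327.0
0.5187 0.1775 u 306.0 399.0 v 212.0 268.0
0.5087 0.1295 u 324.0 414.0 v 271.0 329.0
0.5087 0.1775 u 321.0 415.0 v 214.0 270.0
finger [339. 309.] [331. 329.]
finger [311. 305.] [302. 325.]
```

View pics/side2b.png

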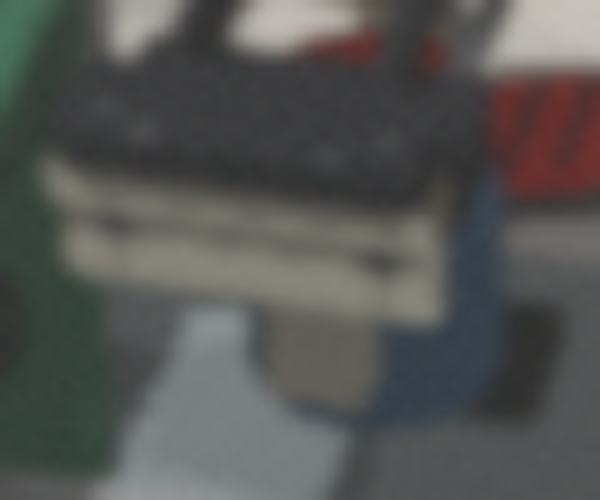

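The jar hangs upright and centred in the hand: its right edge is at crop pixel 385, as predicted. Lowering it into the cradle.

Request:
step_arm --commands '[[[-0.5,0.8,10],0],[[0,0,20],0],[[0,0,20],0],[[0,0,20],0],[[0,0,14],0],[[0,0,8],0],[[0,0,4],0],[[0,0,4],0],[[0,0,2],0],[[0,0,2],0],[[0,0,0],0],[[0,0,0],0]]'

```text
time_s: 10.62
tcp_pos: [0.5295, 0.1498, 0.0437]
eef_rot: [180.0, 0.0, 180.0]
contact_force: [-0.3, -1.0, -1.5]
gripper_width: 0.0597
```

```bash
python3 - <<'E'
from plant import r, imaging
import cv2,numpy as np
s=r.get_state();print(s["tcp_pos"],s["contact_force"],s["gripper_width"])
c=imaging.capture("side"); np.savez("side3.npz",**c)
I=c["img"][210:310,230:350]
cv2.imwrite("pics/side3.png",cv2.resize(I,None,fx=5,fy=5,interpolation=cv2.INTER_CUBIC)[...,::-1])
E
```

```text
[0.52951901 0.14981799 0.04372245] [-0.25460316 -1.04358711 -1.51922395] 0.05971329268358079
```

View pics/side3.png

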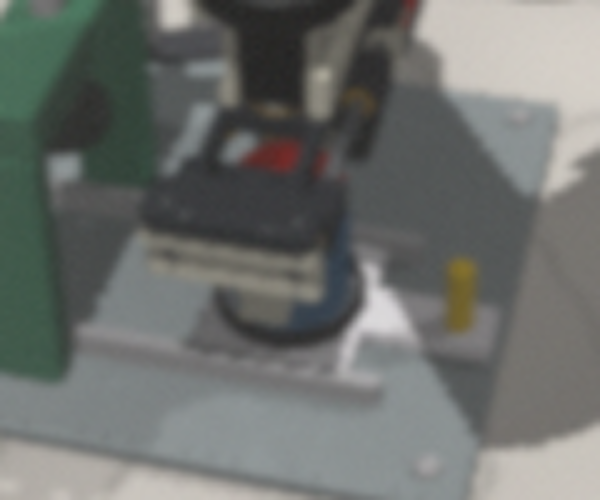

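The jar's foot is inside the rim, with no reaction force. I'll lower the last few millimetres, then release.

Request:
step_arm --commands '[[[0,0,1.5],0],[[0,0,1.5],0],[[0,0,0.8],0],[[0,0,0],0],[[0,0,0],0]]'

```text
time_s: 11.3
tcp_pos: [0.5294, 0.1497, 0.0398]
eef_rot: [180.0, 0.0, 180.0]
contact_force: [-1.1, -0.3, -1.3]
gripper_width: 0.0599
```

Request:
step_arm --commands '[[[0,0,0],0],[[0,0,0],0],[[0,0,0],0],[[0,0,0],0],[[0,0,0],0],[[0,0,0],0]]' --gripper 0

```text
time_s: 12.05
tcp_pos: [0.5294, 0.1498, 0.0398]
eef_rot: [-180.0, -0.0, 180.0]
contact_force: [-0.5, 1.1, -1.0]
gripper_width: 0.0877
```

Request:
step_arm --commands '[[[0,0,-5],0],[[0,0,-10],0],[[0,0,-25],0],[[0,0,-25],0],[[0,0,-25],0],[[0,0,-25],0],[[0,0,-10],0],[[10,0,0],0],[[20,0,0],0],[[25,0,0],0],[[25,0,0],0],[[20,0,0],0],[[8,0,0],0],[[0,-1,0],0],[[0,0,0],0]]' --gripper 1

```text
time_s: 13.92
tcp_pos: [0.4219, 0.149, 0.1648]
eef_rot: [180.0, 0.0, 180.0]
contact_force: [0.1, 0.2, -0.4]
gripper_width: 0.001
```

```bash
python3 - <<'E'
from plant import r, imaging
from h import *
s=r.get_state();print(s["tcp_pos"],s["contact_force"],s["gripper_width"],s["time_s"])
for n in("side","top"):
    c=imaging.capture(n); np.savez(f"{n}4.npz",**c)
    I=c["img"][210:310,230:350] if n=="side" else c["img"][170:290,180:320]
    cv2.imwrite(f"pics/{n}4.png",cv2.resize(I,None,fx=5,fy=5,interpolation=cv2.INTER_CUBIC)[...,::-1])
    P=cloud(c)
    for nm,m,z in(("red",redmask(c),.096),("yel",yelmask(c),.06)):
        for i,b,ce,mm in blobs(m):
            q=np.median(P[mm],0)
            if q[1]>.0: print(n,nm,b,ce.round(1),plane(c,*ce,z).round(4),q.round(4))
E
```

```text
[0.42194337 0.14897138 0.16478728] [ 0.12824133  0.19695707 -0.39992269] 0.0009617232382514889 13.925
side red [292 211   3   8  11] [293.3 214.5] [0.545  0.0257 0.096 ] [0.5472 0.0173 0.0897]
side red [297 211   4   8  16] [298.4 214.6] [0.5318 0.023  0.096 ] [0.5325 0.019  0.0933]
side red [302 210   5   8  17] [303.9 214. ] [0.5183 0.017  0.096 ] [0.5178 0.0204 0.0975]
side red [278 241  19  13 198] [287.  247.3] [0.5276 0.1557 0.096 ] [0.5274 0.1556 0.0955]
side yel [320 263   4  12  40] [321.6 268.8] [0.4405 0.1709 0.06  ] [0.4425 0.1563 0.045 ]
top red [217 229  19  18 243] [226.  237.5] [0.5297 0.15   0.096 ] [0.5304 0.15   0.096 ]
top red [266 228  17  21 325] [274.1 238.1] [0.5317 0.0105 0.096 ] [0.5319 0.0107 0.0961]
```

View pics/side4.png

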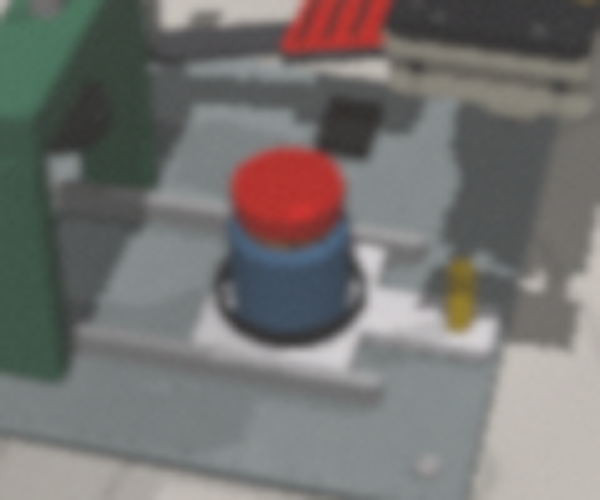

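View pics/top4.png

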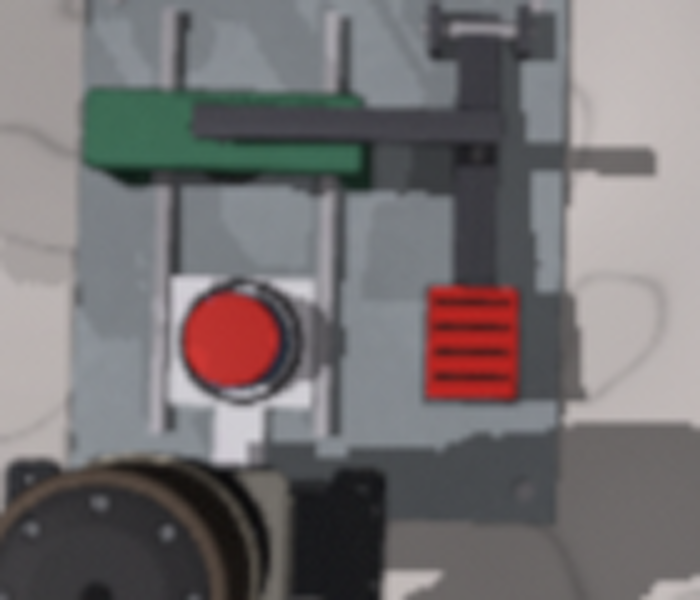

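The jar stands upright in the cradle, with the lid centre at (0.530, 0.150) and z 0.096 as expected. Next I'll lower the shut fingers in front of the knob and push.

Request:
step_arm --commands '[[[0,0,15],0],[[0,0,25],0],[[0,0,25],0],[[0,0,25],0],[[0,0,20],0],[[0,0,10],0],[[0,0,5],0],[[0,0,0],0],[[-2,0,0],0],[[-3,0,0],0],[[-3,0,0],0],[[-3,0,0],0],[[-3,0,0],0]]'

```text
time_s: 15.65
tcp_pos: [0.4357, 0.1489, 0.0399]
eef_rot: [180.0, 0.0, 180.0]
contact_force: [-1.1, 1.2, 2.9]
gripper_width: 0.0006
```

Request:
step_arm --commands '[[[-4,0,0],0],[[-5,0,0],0],[[-6,0,0],0],[[-6,0,0],0],[[-6,0,0],0],[[-6,0,0],0],[[-6,0,0],0],[[-6,0,0],0],[[-6,0,0],0],[[-6,0,0],0],[[-6,0,0],0],[[-6,0,0],0],[[-6,0,0],0],[[-5,0,0],0],[[-4,0,0],0],[[-3,0,0],0],[[-2,0,0],0],[[-1,0,0],0],[[0,0,0],0]]'

```text
time_s: 18.02
tcp_pos: [0.5254, 0.1487, 0.0398]
eef_rot: [-180.0, 0.0, 180.0]
contact_force: [-1.3, 2.8, 0.9]
gripper_width: 0.0005
```

```bash
python3 - <<'E'
from plant import r, imaging
from h import *
s=r.get_state();print(s["tcp_pos"],s["contact_force"],s["gripper_width"],s["time_s"])
for n in("side",):
    c=imaging.capture(n); np.savez(f"{n}5.npz",**c)
    I=c["img"][180:310,200:350]
    cv2.imwrite(f"pics/{n}5.png",cv2.resize(I,None,fx=4.5,fy=4.5,interpolation=cv2.INTER_CUBIC)[...,::-1])
    P=cloud(c)
    for nm,m,z in(("red",redmask(c),.096),("yel",yelmask(c),.06)):
        for i,b,ce,mm in blobs(m):
            q=np.median(P[mm],0)
            if q[1]>.0: print(n,nm,b,ce.round(1),plane(c,*ce,z).round(4),q.round(4))
E
```

```text
[0.52543023 0.14869076 0.03975997] [-1.27983284  2.79642229  0.9334511 ] 0.0005337394000222943 18.025
side red [248 236  10  12  70] [253.2 242. ] [0.6119 0.1558 0.096 ] [0.6133 0.1563 0.095 ]
```

View pics/side5.png

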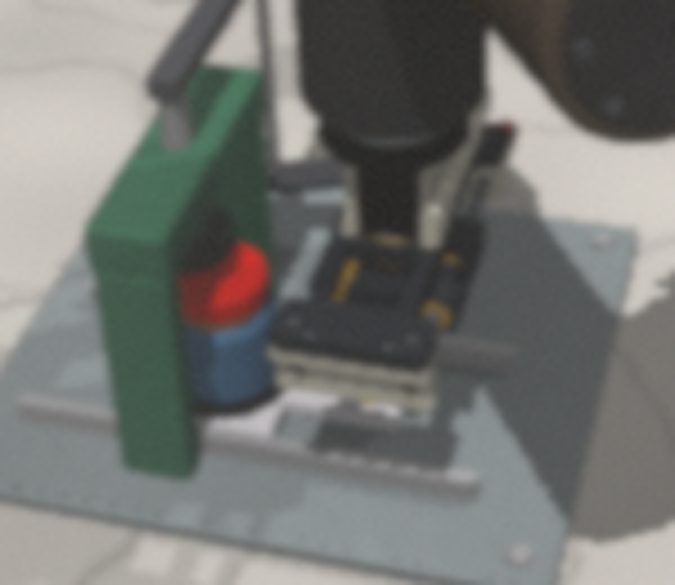

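The slide is moving with the jar steady. I'll finish the push slowly.

Request:
step_arm --commands '[[[-2,0,0],0],[[-3,0,0],0],[[-3,0,0],0],[[-2,0,0],0],[[-2,0,0],0],[[-1,0,0],0],[[0,0,0],0],[[0,0,0],0]]'

```text
time_s: 19.08
tcp_pos: [0.5385, 0.1487, 0.0398]
eef_rot: [180.0, 0.0, 180.0]
contact_force: [-1.0, 1.5, -0.3]
gripper_width: 0.0003
```

Request:
step_arm --commands '[[[-1,0,0],0],[[-1,0,0],0],[[-1,0,0],0],[[0,0,0],0]]'

```text
time_s: 19.58
tcp_pos: [0.5402, 0.1486, 0.0396]
eef_rot: [-180.0, -0.1, 180.0]
contact_force: [-6.5, 4.7, 4.6]
gripper_width: -0.0
```

Request:
step_arm --commands '[[[-1,0,0],0],[[-1,0,0],0],[[0,0,0],0]]'

```text
time_s: 19.95
tcp_pos: [0.5403, 0.1485, 0.0395]
eef_rot: [-179.9, -0.3, 179.9]
contact_force: [-16.5, 7.6, 10.8]
gripper_width: 0.0002
```

The slide is on its stop: 16 N and no further travel. Backing off, rising and looking before the pedal.

Request:
step_arm --commands '[[[5,0,0],0],[[10,0,0],0],[[20,0,0],0],[[15,0,0],0],[[5,0,0],0],[[0,0,-15],0],[[0,0,-25],0],[[0,0,-25],0],[[0,0,-25],0],[[0,0,-25],0],[[0,0,-10],0],[[0,0,0],0]]'

```text
time_s: 21.45
tcp_pos: [0.4889, 0.149, 0.1655]
eef_rot: [179.9, 0.1, 180.0]
contact_force: [0.1, -0.2, -0.1]
gripper_width: 0.0008
```

```bash
python3 - <<'E'
from plant import r, imaging
from h import *
s=r.get_state();print(s["tcp_pos"],s["contact_force"],s["gripper_width"],s["time_s"])
for n in("side","top"):
    c=imaging.capture(n); np.savez(f"{n}6.npz",**c)
    I=c["img"][180:310,200:350] if n=="side" else c["img"][155:285,180:320]
    cv2.imwrite(f"pics/{n}6.png",cv2.resize(I,None,fx=4.5,fy=4.5,interpolation=cv2.INTER_CUBIC)[...,::-1])
    P=cloud(c)
    for nm,m,z in(("red",redmask(c),.096),("yel",yelmask(c),.06)):
        for i,b,ce,mm in blobs(m):
            q=np.median(P[mm],0)
            if q[1]>-.05: print(n,nm,b,ce.round(1),plane(c,*ce,z).round(4),q.round(4))
E
```

```text
[0.48891132 0.14899463 0.16550078] [ 0.12962237 -0.15862544 -0.09046637] 0.0007819968205550235 21.45
side yel [274 255   5  12  43] [276.4 259.6] [0.5524 0.1653 0.06  ] [0.556  0.1553 0.051 ]
top red [266 228  17   7 113] [274.1 231.1] [0.552  0.0109 0.096 ] [0.5521 0.0112 0.0914]
top red [266 236  17   9  74] [274.4 240. ] [0.5261 0.0094 0.096 ] [0.5218 0.0107 0.0972]
top red [266 246  17   3  34] [273.5 247.4] [0.5045 0.0114 0.096 ] [0.5053 0.0115 0.1031]
top yel [226 227   4   3   9] [227.7 228.1] [0.5583 0.1492 0.06  ] [0.5586 0.1484 0.059 ]
```

View pics/side6.png

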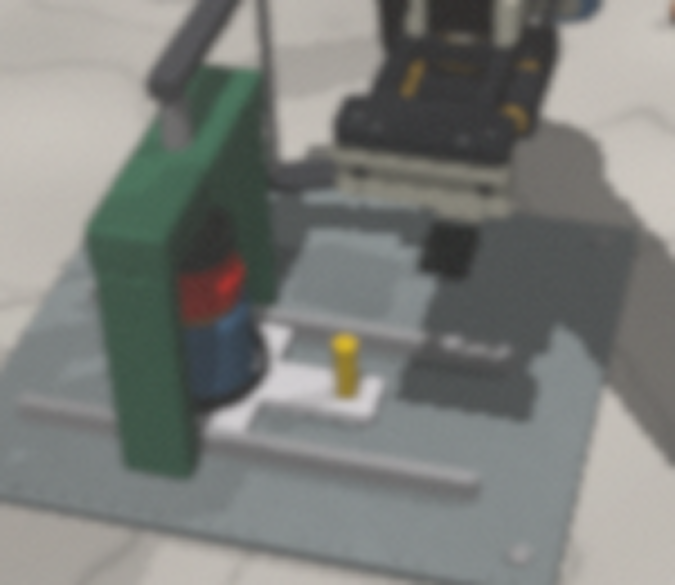

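View pics/top6.png

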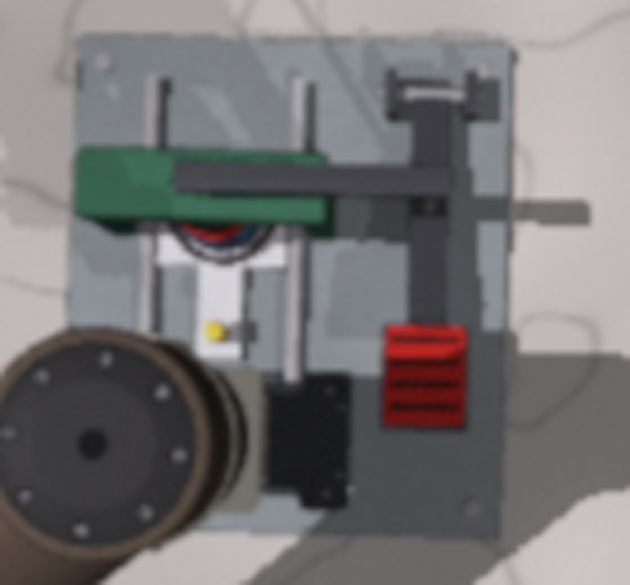

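The knob is at x 0.558 (moved +113 mm) and the jar is upright under the ram, so the slide is home. Moving over the pedal.

Request:
step_arm --commands '[[[0,-10,0],0],[[0,-20,0],0],[[-6,-25,0],0],[[-8,-25,0],0],[[-8,-25,0],0],[[-8,-20,0],0],[[-6,-10,0],0],[[-2,-3.5,0],0],[[0,0,0],0],[[0,0,15],0],[[0,0,20],0],[[0,0,15],0],[[0,0,5],0],[[0,0,0],0]]'

```text
time_s: 23.3
tcp_pos: [0.5263, 0.0103, 0.1095]
eef_rot: [-180.0, -0.0, 180.0]
contact_force: [0.9, -0.1, 0.1]
gripper_width: 0.0008
```

Request:
step_arm --commands '[[[0,0,3],0],[[0,0,4],0],[[0,0,4],0],[[0,0,4],0],[[0,0,4],0],[[0,0,4],0],[[0,0,4],0],[[0,0,4],0],[[0,0,4],0],[[0,0,0],0]]'

```text
time_s: 24.55
tcp_pos: [0.526, 0.0101, 0.0744]
eef_rot: [-180.0, -0.0, 180.0]
contact_force: [-2.1, 0.4, 5.8]
gripper_width: 0.0008
```

Request:
step_arm --commands '[[[0,0,4],0],[[0,0,4],0],[[0,0,4],0],[[0,0,4],0],[[0,0,4],0],[[0,0,3],0],[[0,0,3],0],[[0,0,2],0],[[0,0,0],0]]'

```text
time_s: 25.68
tcp_pos: [0.5244, 0.0099, 0.0466]
eef_rot: [-180.0, -0.2, 179.9]
contact_force: [-7.1, 0.9, 11.5]
gripper_width: 0.0008
```

Request:
step_arm --commands '[[[0,0,2],0],[[0,0,1],0],[[0,0,0],0],[[0,0,0],0]]'

```text
time_s: 26.18
tcp_pos: [0.5245, 0.0099, 0.0454]
eef_rot: [-180.0, -0.1, 180.0]
contact_force: [-15.2, 3.4, 32.1]
gripper_width: 0.0004
```

The pedal is on its stop: force jumped to 32 N and z stopped at 0.045. I'll hold briefly, then release.

Request:
step_arm --commands '[[[0,0,0],0],[[0,0,0],0],[[0,0,0],0]]'

```text
time_s: 26.55
tcp_pos: [0.5245, 0.0099, 0.0454]
eef_rot: [-180.0, -0.1, 180.0]
contact_force: [-17.0, 3.0, 32.3]
gripper_width: -0.0001
```

Request:
step_arm --commands '[[[0,0,-4],0],[[0,0,-8],0],[[0,0,-10],0],[[0,0,-10],0],[[0,0,-10],0],[[0,0,-10],0],[[0,0,-15],0],[[0,0,-25],0],[[0,0,-25],0],[[10,0,0],0],[[20,0,0],0],[[25,-25,0],0],[[20,-25,0],0],[[10,-25,0],0],[[0,-25,0],0],[[0,-25,0],0],[[0,-25,0],0],[[0,0,0],0]]'

```text
time_s: 28.8
tcp_pos: [0.4396, -0.1406, 0.1599]
eef_rot: [180.0, -0.2, 179.8]
contact_force: [-0.9, 0.2, 0.0]
gripper_width: 0.0005
```

```bash
python3 - <<'E'
from plant import r, imaging
from h import *
s=r.get_state();print(s["tcp_pos"],s["contact_force"],s["gripper_width"],s["time_s"])
for n in("side","top"):
    c=imaging.capture(n); np.savez(f"{n}7.npz",**c)
    I=c["img"][180:310,200:350] if n=="side" else c["img"]
    k=4.5 if n=="side" else 1.4
    cv2.imwrite(f"pics/{n}7.png",cv2.resize(I,None,fx=k,fy=k,interpolation=cv2.INTER_CUBIC)[...,::-1])
    P=cloud(c)
    for nm,m,z in(("red",redmask(c),.096),("yel",yelmask(c),.06)):
        for i,b,ce,mm in blobs(m):
            q=np.median(P[mm],0)
            if q[1]>-.05: print(n,nm,b,ce.round(1),plane(c,*ce,z).round(4),q.round(4))
E
```

```text
[ 0.43962367 -0.14063211  0.15986369] [-0.89591267  0.23791554  0.02632151] 0.00045906068367417707 28.8
side yel [274 255   5  12  42] [276.5 259.7] [0.5522 0.1656 0.06  ] [0.556  0.1551 0.052 ]
top red [225 205   8   3  10] [229.  206.5] [0.62   0.1441 0.096 ] [0.6195 0.1436 0.087 ]
top red [266 228  17  21 316] [274.1 238. ] [0.5319 0.0104 0.096 ] [0.5319 0.0106 0.0963]
top yel [226 227   4   3   9] [227.7 228.1] [0.5583 0.1492 0.06  ] [0.5586 0.1485 0.0583]
```

View pics/side7.png

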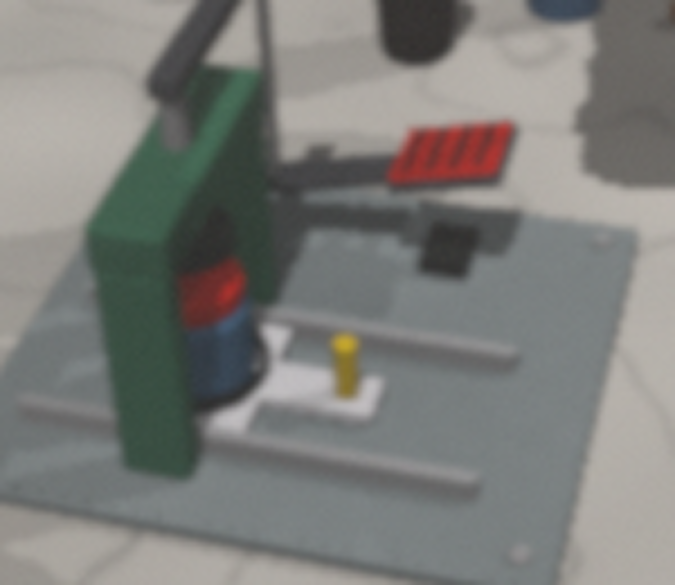

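View pics/top7.png

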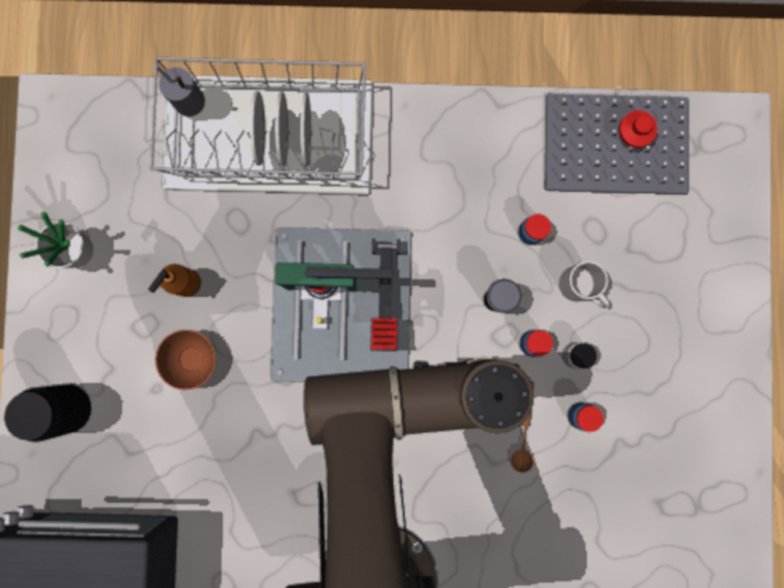

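The pedal is back up and the slide is home. I'll check how far the lid dropped.

```bash
python3 - <<'E'
from h import *
for n in("side6.npz","side7.npz"):
    c=load(n);P=cloud(c);h=cv2.cvtColor(c["img"],cv2.COLOR_RGB2HSV).astype(int)
    m=((h[...,0]<8)|(h[...,0]>170))&(h[...,1]>140)&(h[...,2]>40); m[:, :235]=0;m[:,262:]=0;m[:225]=0;m[265:]=0
    ys,xs=np.nonzero(m);q=P[m];print(n,m.sum(),ys.min(),ys.max(),ys.mean().round(2),"z",np.percentile(q[:,2],[5,50,95]).round(4))
    print(c["img"][228:256,249,0], c["img"][228:256,252,0])
for n in("top6.npz","top7.npz"):
    c=load(n);P=cloud(c);print((P[203:210,226:234,2]*1000).round().astype(int).tolist())
E
```

```text
side6.npz 34 239 247 242.79 z [0.0901 0.0946 0.097 ]
[ 52  51  51  53  54  54  51  50  54  60  71  85  98 117 137 152 145 125
 112 108 100  90  79  74  72  66  61  61] [ 53  53  54  54  52  53  54  61  73  84 100 117 127 138 133 115 100  89
  84  78  69  68  67  65  61  59  58  57]
side7.npz 83 239 249 244.28 z [0.0853 0.0885 0.0909]
[ 47  49  50  51  52  48  49  48  51  58  76  93 103 108 112 126 139 147
 145 130 114 106  92  80  70  66  60  57] [ 50  51  49  50  51  50  48  51  56  73  89 100 110 128 139 149 142 125
 108  97  89  80  69  65  63  57  56  57]
[[176, 175, 173, 179, 174, 182, 173, 180], [126, 125, 121, 115, 125, 153, 160, 158], [126, 125, 123, 125, 118, 99, 91, 88], [117, 107, 100, 97, 92, 97, 88, 75], [97, 95, 98, 95, 87, 80, 69, 78], [77, 72, 74, 70, 70, 72, 61, 54], [64, 69, 63, 62, 60, 48, 33, 25]]
[[182, 173, 176, 181, 178, 176, 179, 179], [121, 124, 121, 123, 126, 156, 163, 160], [123, 123, 121, 123, 122, 87, 86, 86], [115, 109, 92, 89, 88, 90, 83, 75], [93, 85, 88, 82, 86, 76, 75, 69], [68, 77, 71, 74, 74, 70, 63, 53], [67, 66, 66, 65, 55, 51, 37, 26]]
```

The red pixels on the lid dropped by about 6 mm (median 0.0946 to 0.0885, top 0.097 to 0.091), so the lid is pressed home. Pedal, slide and jar are all as required and the arm is clear, so I'm handing in.

```bash
python3 -c "
from plant import r, close_job
print(r.get_state()['contact_force']); print(close_job())"
```

```text
[-0.14669626 -0.43907662  0.4380569 ]
the job is handed in; nothing more can be done
None
```

The job is done and handed in: the jar is closed and standing in the cradle under the ram. I took the jar farthest to the robot's left and set it in the cradle. I then pushed the slide to its stop by the yellow knob, held the pedal on its stop for about 0.7 s and let it spring back. The whole run took about 29 s of the 64 s allowed.

Last checks from the pictures:
- **Lid:** it dropped about 6 mm (side-view red pixels went from z 0.0946 to 0.0885).
- **Slide:** the knob is at x 0.558, which is the home position by the given sizes. The push ended at 16 N with no further travel.
- **Pedal:** it is back up, with the pad centre at z 0.096. While held, it read 32 N with the fingertips stopped at z 0.045.
- **Jar and surroundings:** the jar stands upright in the cradle, the other things look unmoved in the top view, and the arm is clear with no contact force.

Two measurements disagreed. The side view put the jar and cradle 5–7 mm further left than the top view. I put this down to visible side walls biasing the side view and used the top view; the jar seated cleanly. The slide also started about 6 mm in rather than fully out, which made no difference.

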